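# Load the collared lance into the nozzle test stand and raise its guard

## Robot

A 7-joint arm with a two-finger parallel gripper is mounted at the origin on the work surface. World frame = base frame: x ahead of the robot, y to its left, z up, the work surface at z = 0. Lengths are in m, angles in rad, forces in N, time in s.
With the tool pointing down it reaches from about 0.4 to 0.85 m from the base axis. Payload 10.4 kg.
Tool frame: the origin (TCP) lies at the very end of the fingers, on their centre line; the grasp point (between the pads) lies 19 mm behind it; z points along the fingers, y is the direction in which the jaws open and shut (so a half turn about z gives the same grasp; the last joint's range is limited). The gripper opens to 87 mm and grips with 3 to 60 N. Pads are 19 mm wide; open, the fingers measure 117 mm over their backs; the gripper's body (75 mm by 190 mm) begins 51 mm behind the grasp point.
Start: joints at [1.102, 0.332, -0.065, 1.46, 0.022, 1.35, -0.088], TCP at [0.27, -0.564, 0.223] pointing down, gripper open.
Joint ranges: [-2.6, 2.6], [-0.5, 2.12], [-1.47, 1.34], [0.16, 2.42], [-1.27, 4.41], [0.06, 2.06], [-2.6, 2.6]. Speed limits (rad/s): [2.22, 2.22, 2.79, 2.79, 3.14, 3.14, 3.14].

## Interface

Orientations are given as a unit quaternion [x, y, z, w].
In Python, from bench import read_state, camera, close_job, recognise, masks_of gives the robot as it stands.
- The arm moves only by the tool play_rows, never from a script. Its argument "moves" is a list of rows, each a list of 3 entries, a list of its own where there are three numbers: the shift along the tool's x, y, z in cm, then the turn, a rotation vector about the tool's x, y, z in rad, then the finger opening in cm, from 0 to 8.7. In form: [[[dx, dy, dz], [ax, ay, az], jaw], ...]. A call has 1 to 8 rows; each row is the pose to reach, as a shift and turn from the pose commanded when the call began, along the tool's axes at that moment; what a row does not reach only later rows make up. A row lasts 1/8 s, in which the tool goes at most 62.5 mm and 10.7 degrees, less where a joint would pass 70% of its speed; a pose out of reach is approached as far as the arm can. A call with a gripper value outside its range is refused whole. The fingers move at their own pace and stop on an object; "grip_force" is the grip in N (left out, the last holds). Time passes only in rows, so rows that repeat a pose let the fingers close. It gives the time, the measured TCP pose, the force and the opening at its end, in the units of the state.
- read_state(): the state, without advancing time (a new reading comes with each control period).
- camera(name): name is "side" or "top"; returns a dict with "frame" (420x560x3 uint8, red, green, blue), "intrinsics" (3x3 intrinsics, pixels), "camera_from_world" (4x4, takes a point from world to camera coordinates). Camera axes: x right, y down, z forward; pixel columns grow to the right and rows downward; lengths in m; the calibration is good to about 2 mm. A picture is of the moment at which its call begins. There is no depth.
- close_job(): hands the job in, once; it reports no verdict.
Trained networks look in a picture, given as the dict that the camera call returned (one of the last four; its "shot" number tells which), for a name from the list of things; names that differ only in an ending like _2 or _b are one class to them, and where a whole thing is asked for, a point or a joint stands for the part that bears it (a point fixed in the world has none). Each returns a list of dicts, best first, with "conf" (0 to 1); they miss things now and then, are a little off and sometimes report something else, mostly with a low value. They report only what shows in the picture. A call takes as long as a camera call. They do not tell look-alikes from the thing itself.
- recognise(picture, query): "at" ([column, row] in pixels, amid what is visible of it).
- masks_of(picture, query): "region" (420x560 bool, what is visible of it) and "at" ([column, row] in pixels, amid what is visible of it).
The state is a dict: "time": time; "joint_positions": joint angles; "joint_vel": joint speeds; "joint_torque": joint torques, N m; "ee_pos": TCP position; "eef_rot": TCP orientation; "ft_force": force on the tool from outside, world axes, zero at the start; "torque": the same for the moment, N m; "width": finger opening in m.
Only numpy, scipy, OpenCV 4.12 (cv2) and the standard library are available. Lean on these libraries where they do the work, as an engineer would, in place of code of your own. Each camera call takes 0.05 s, during which the arm holds its last target.

## Task

Take the long spray lance with the collar out of the rack and put it in the test stand, nozzle end down: enter the flared socket with the lance leaning, then straighten it into the open jaw so that it stands upright, fully down in the socket, and let go of it. Then raise the clear guard by its bar until its top edge is level with the pointer on the rail. Leave the other two lances standing in the rack.

Things in the scene. Friction and masses are not known exactly. Their poses are not given: they have to be found in the camera images.
- lance: the lance to load: rigid steel tube 200 mm long, 20 mm across, 0.2 to 0.34 kg; black collar 40 mm across at 85 to 105 mm from its nozzle end; black grip sleeve 24 mm across at 140 to 200 mm. Origin: centre of the nozzle end (chamfered to 15 mm across); z axis along the tube to the sleeve. Starts upright, nozzle down, in one of the rack's holes. Round: yaw means nothing
- lance_plain: bystander in the rack, to be left standing: as long as the lance (200 mm) with the same sleeve, but without a collar. Origin and axes as for the lance
- lance_short: bystander in the rack, to be left standing: a short lance, 150 mm long, with a 40 mm collar at 62 to 82 mm from its nozzle end and a 24 mm sleeve at 90 to 150 mm. Origin and axes as for the lance
- rack: fixed grey plastic block, 90 (x) by 240 (y) by 50 mm high, with three vertical holes 23.5 mm across and 40 mm deep at -80, 0 and 80 mm along its y axis. Origin: centre of its underside, on the table; z up. The lances' nozzle ends stand on the holes' floors, 10 mm above the table; lift 40 mm to come out
- stand: fixed test stand: socket, jaw above it, guard in front. Origin: on the table under the socket's axis; x axis to its back (its front, -x, faces the robot), z up. Base plate 12 mm thick, x -90 to 75 mm, y -115 to 115 mm. Guard rails 16 by 12 mm at x = -65, y = +92 and -92 mm, 217 mm high. Column behind the jaw 50 mm wide, x 45 to 67 mm, 150 mm high
- socket_floor (a point): centre of the socket's floor, 20 mm above the table on its axis, where the nozzle end of a fully seated lance rests; axes as the stand. The bore is 27 mm across for the lowest 7 mm, then flares to 60 mm at the mouth
- socket_mouth (a point): centre of the socket's mouth, 65 mm above the table, 60 mm across inside; axes as the stand. The flare lets the lance enter leaning about 28 degrees to the stand's front, and still lean 20 degrees when its nozzle end is on the floor; it is then straightened about its nozzle end
- jaw (a point): point on the socket's axis at mid-height of the dark steel jaw (135 to 150 mm above the table); axes as the stand. The jaw is a slot 27 mm wide, open to the front: back at x = 14 mm, prong tips at x = -18 mm, prongs 18 mm wide. The collar cannot pass it, and a seated lance's collar is 10 mm below it, so the lance must come in leaning, collar in front of the prongs
- guard (a joint): height of the guard on its slide in m: 0 at its lowest, grows upward to 0.135. Counterbalanced: it takes about 5 to 7 N to raise, stays where it is left, and can be pushed down again (about 3 N)
- guard_top (a point): middle of the guard's top edge, 75 mm above the table when the joint is 0; axes as the stand. The guard is a clear plastic plate 168 mm wide, 60 mm high, with a dark top strip 8 mm thick, in the plane x = -65 mm of the stand
- guard_bar (a point): middle of the guard's round steel bar, 12 mm thick, 118 mm long along the stand's y, 48 mm in front of the plate on two slanting arms 8 mm thick at y = +55 and -55 mm; 20 mm above the top edge (95 mm above the table when the joint is 0); free below. Push it up from below with fingers tilted 20 degrees or more towards the plate, or pinch it from above; axes as the stand
- mark (a point): tip of the small pale pointer clamped on the guard's right rail (the stand's -y side), 160 to 185 mm above the table: the guard's top edge must come level with it. It does not move; axes as the stand
Mind the look-alikes: they are no part of the job. What is shaped like the lance but brown, pink or yellow is not meant.

How it is judged:
On the way, in this order (a step that is already met when the one before it is completed fails the run):
1. the lance stands upright, fully down in the socket and inside the jaw, while the guard is still down (distance between lance and socket_floor below 0.009 m and angle between lance's own z axis and vertical below 0.08 rad and z of lance in the frame of socket_floor below 0.005 m and value of joint guard below 0.06 m), for 0.3 s.
2. the guard's top edge is level with the pointer, the lance let go (z of guard_top in the frame of mark between -0.007 and 0.007 m and contact force between the fingers and lance below 0.1 N), for 0.3 s.
At the end, for the whole second after the job is handed in: The collared lance stands at rest in the socket, nozzle end within 9 mm of the centre of its floor and under 5 mm above it, within 0.08 rad of vertical; the guard is still, its top edge within 7 mm of the pointer's height; the other two lances stand upright in the rack (distance between lance and socket_floor below 0.009 m and z of lance in the frame of socket_floor below 0.005 m and angle between lance's own z axis and vertical below 0.08 rad and linear speed of lance below 0.02 m/s and z of guard_top in the frame of mark between -0.007 and 0.007 m and velocity of joint guard between -0.01 and 0.01 m/s and angle between each of lance_plain, lance_short's own z axis and vertical below 0.2 rad); the robot touches nothing.
It fails at once if one of the other two lances is pulled out of its hole or carried away (distance of any of lance_plain, lance_short from where it was at the start of the episode above 0.025 m).
It also fails if it takes over 62 s, if anything falls off the work surface, if the arm or the gripper's body presses on something with over 40 N, if the wrist force passes 120 N, or if a joint passes its speed limit or range.

## Working session

There is one attempt and no reset: what is moved stays moved. The work goes in short steps, Python scripts to look and compute and a tool call to move; the robot and the scene stay as the last step left them, time stands still between calls to the robot, and variables do not carry over. Pictures are saved under pics/ and viewed, and the job is handed in when it is done.

Besides the shell and the picture viewer there is one more tool, called after ">>>" by a JSON object that holds its "fn" and its "kwargs". play_rows: Moves the arm, as the interface text tells. Its arguments: {"type":"object","properties":{"moves":{"type":"array","items":{"type":"array"}},"grip_force":{"type":"number"}},"required":["moves"]}

```bash
ls; mkdir -p pics
python3 - <<'E'
from bench import *
import cv2,json,numpy as np
s=read_state();print(s)
for n in("side","top"):
    c=camera(n);print(n,c["shot"],np.round(c["intrinsics"],1).tolist(),np.round(c["camera_from_world"],4).tolist())
    cv2.imwrite(f"pics/{n}0.png",cv2.cvtColor(c["frame"],cv2.COLOR_RGB2BGR))
    for q in["lance","lance_plain","lance_short","rack","stand","guard","guard_bar","mark","jaw"]:
        try:print(q,[(np.round(d["at"],1).tolist(),round(d["conf"],2)) for d in recognise(c,q)])
        except Exception as e:print(q,e)
E
```

```text
pics
{'time': 0.0, 'joint_positions': array([ 1.10239301,  0.33285485, -0.06470034,  1.46096922,  0.021605  ,
        1.34989747, -0.0884955 ]), 'joint_vel': array([-1.58908309e-03, -2.70331803e-03, -1.74032409e-03,  8.65790359e-04,
       -3.40985176e-04, -6.57007320e-05, -6.97588800e-04]), 'joint_torque': array([ 3.62178080e-04, -6.23259330e+01,  2.47464707e-02, -3.89899600e+01,
       -6.14065211e-02,  3.97227891e-02,  1.09037701e-04]), 'ee_pos': array([ 0.26930949, -0.56355838,  0.22175126]), 'eef_rot': array([ 9.75256825e-01,  2.21073770e-01, -1.93681896e-04, -6.89905982e-04]), 'ft_force': array([-0.24255636,  0.25166349,  0.23478052]), 'torque': array([-0.00631334, -0.0152224 , -0.03238571]), 'width': 0.08718412038764681}
side 1 [[439.0, 0.0, 272.4], [0.0, 439.0, 210.9], [0.0, 0.0, 1.0]] [[-0.9057, -0.4233, -0.0223, 0.4063], [-0.2783, 0.6333, -0.7221, 0.301], [0.3198, -0.6479, -0.6914, 0.8718], [0.0, 0.0, 0.0, 1.0]]
lance [([350.0, 171.5], 0.97), ([308.3, 139.3], 0.78), ([263.7, 149.5], 0.74), ([296.1, 150.3], 0.67)]
lance_plain [([282.5, 188.4], 0.82)]
lance_short [([289.8, 17
[... 180 characters left out ...]
[174.7, 300.0], 0.76), ([295.7, 153.9], 0.45), ([216.8, 233.5], 0.41)]
top 2 [[450.5, 0.0, 282.3], [0.0, 450.5, 213.8], [0.0, 0.0, 1.0]] [[0.0006, -0.9998, -0.0174, -0.1003], [-0.9874, 0.0022, -0.1582, 0.5298], [0.1582, 0.0172, -0.9873, 0.9887], [0.0, 0.0, 0.0, 1.0]]
lance [([392.2, 203.6], 0.75), ([400.9, 274.8], 0.68), ([391.1, 159.5], 0.67), ([443.4, 203.9], 0.55)]
lance_plain [([315.5, 220.1], 0.8)]
lance_short [([353.8, 216.4], 0.7), ([180.3, 181.8], 0.57)]
rack [([340.9, 224.5], 0.72)]
stand [([178.4, 183.2], 0.59)]
guard [([393.2, 204.7], 0.74), ([164.2, 201.2], 0.63)]
guard_bar [([168.9, 201.4], 0.78)]
mark [([209.4, 195.1], 0.53)]
jaw [([183.0, 181.2], 0.86), ([164.8, 200.7], 0.26)]
```

View pics/side0.png

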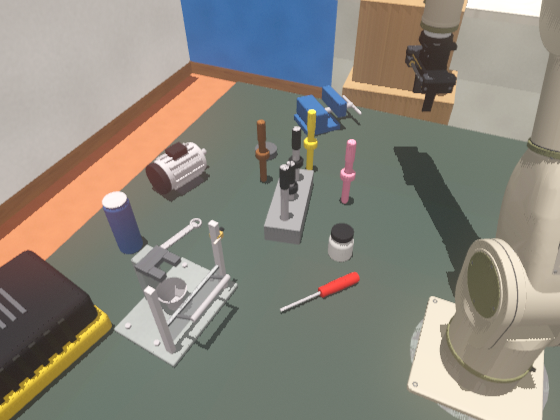

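View pics/top0.png

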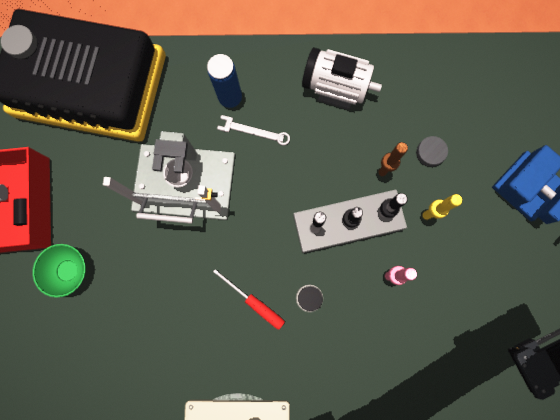

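Run:
```python
import cv2
a=cv2.imread('pics/side0.png')[90:240,230:390];b=cv2.imread('pics/top0.png')[130:290,290:470]
cv2.imwrite('pics/cs.png',cv2.resize(a,None,fx=4,fy=4,interpolation=2));cv2.imwrite('pics/ct.png',cv2.resize(b,None,fx=3.7,fy=3.7,interpolation=2))
c=cv2.imread('pics/top0.png')[110:250,80:280];cv2.imwrite('pics/cst.png',cv2.resize(c,None,fx=4,fy=4,interpolation=2))
c=cv2.imread('pics/side0.png')[200:400,90:290];cv2.imwrite('pics/css.png',cv2.resize(c,None,fx=3,fy=3,interpolation=2))
```

```text
(no output)
```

View pics/cs.png

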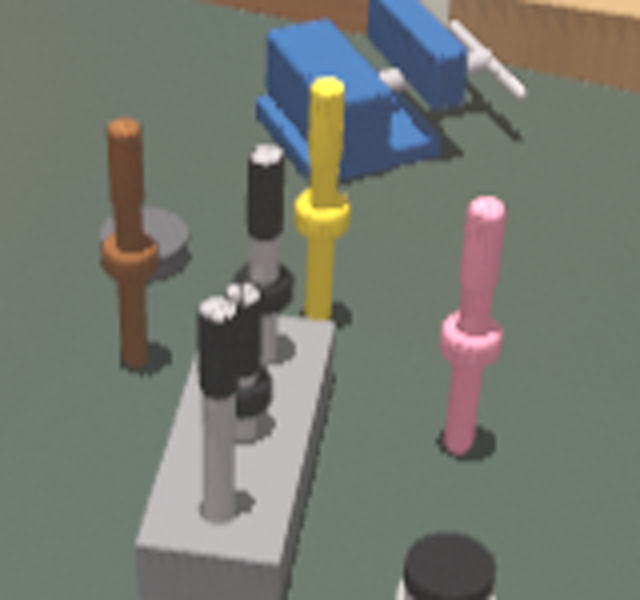

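View pics/ct.png

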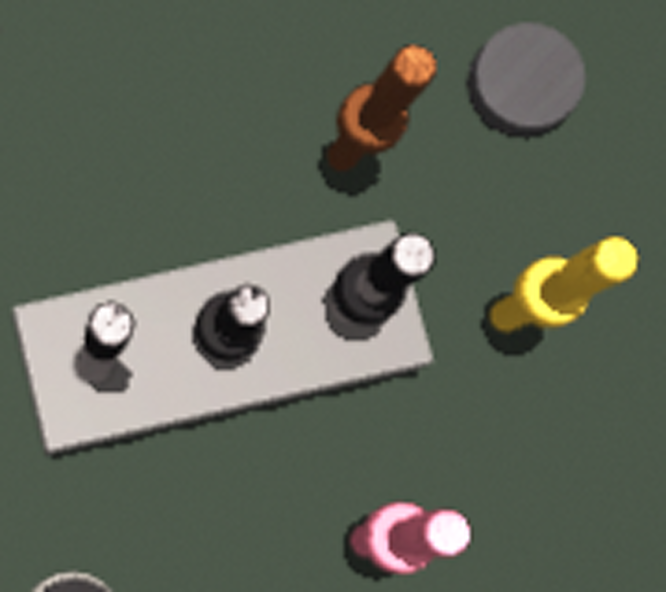

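View pics/cst.png

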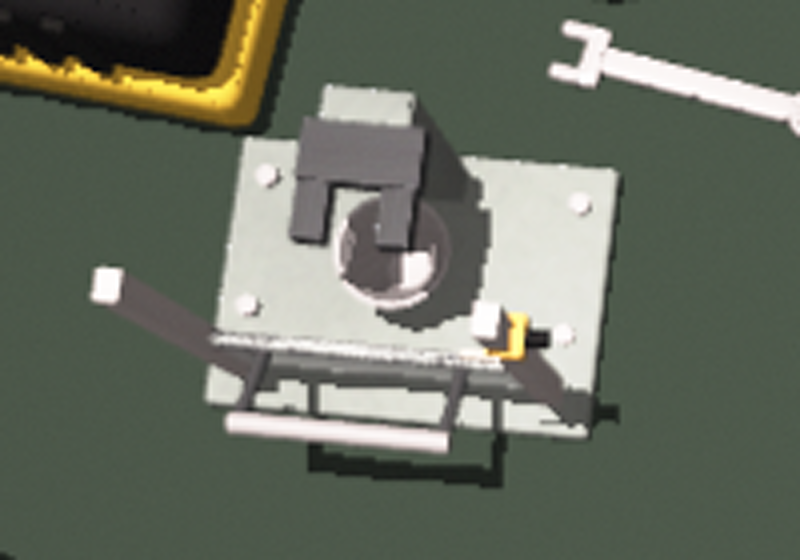

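View pics/css.png

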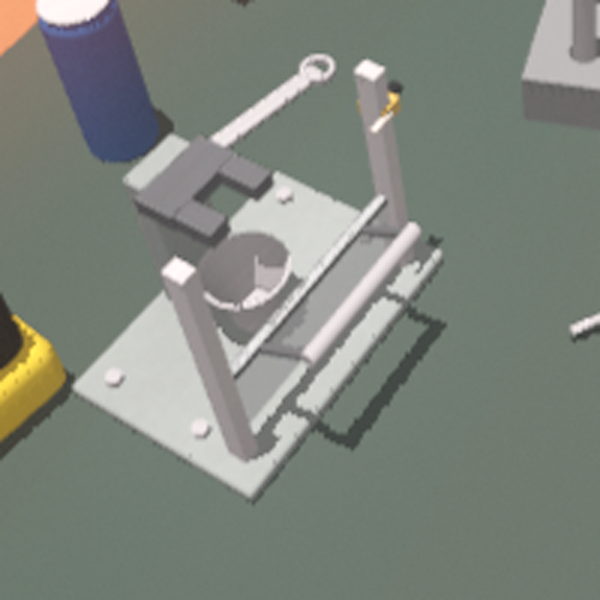

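The lances in the rack, in the top view, are:
- (319,218): no collar, so it is the plain one.
- (357,212): the collar sits directly under a sleeve whose top is low, so it is the short one.
- (401,199): a collar, then bare tube, then the sleeve. In the side view it is the far one, at (296,150), with the same gap, so it is the long collared lance I want.

The brown, pink and yellow ones standing outside the rack are decoys. Next I measure poses.

```bash
cat > h.py <<'E'
import numpy as np
from scipy.optimize import least_squares
K={'side':None,'top':None};
CS=dict(side=(np.array([[439.0,0,272.4],[0,439.0,210.9],[0,0,1]]),np.array([[-0.9057,-0.4233,-0.0223,0.4063],[-0.2783,0.6333,-0.7221,0.301],[0.3198,-0.6479,-0.6914,0.8718]])),
top=(np.array([[450.5,0,282.3],[0,450.5,213.8],[0,0,1]]),np.array([[0.0006,-0.9998,-0.0174,-0.1003],[-0.9874,0.0022,-0.1582,0.5298],[0.1582,0.0172,-0.9873,0.9887]])))
def proj(n,p):
    K,T=CS[n];q=K@(T[:,:3]@np.asarray(p,float)+T[:,3]);return q[:2]/q[2]
def onz(n,px,z):
    K,T=CS[n];d=T[:,:3].T@np.linalg.inv(K)@np.array([px[0],px[1],1]);o=-T[:,:3].T@T[:,3];return o+d*(z-o[2])/d[2]
def tri(obs):
    return least_squares(lambda p:np.concatenate([proj(n,p)-px for n,px in obs]),[.5,0,.1])
def fit(obs,x0):
    def f(v):
        c,s=np.cos(v[2]),np.sin(v[2]);R=np.array([[c,-s,0],[s,c,0],[0,0,1]])
        return np.concatenate([proj(n,R@np.array(l)+[v[0],v[1],0])-px for n,l,px in obs])
    return least_squares(f,x0,loss='soft_l1')
E
python3 - <<'E'
from h import *
t='top';s='side'
rk=[(t,(.045,.12,.05),(294.1,213)),(t,(.045,-.12,.05),(396.2,189.5)),(t,(-.045,-.12,.05),(406.8,226.8)),(t,(-.045,.12,.05),(303,252.2)),
(t,(0,-.08,.21),(401.4,198.9)),(t,(0,0,.16),(357,212.2)),(t,(0,.08,.21),(319.7,217.8)),
(s,(.045,.12,.05),(265,227)),(s,(-.045,.12,.05),(300,231.2)),(s,(-.045,-.12,.05),(313,171.2)),(s,(0,-.08,.21),(296.5,128.5)),(s,(0,.08,.21),(285,167))]
r=fit(rk,[.5,-.2,.2]);print('rack',r.x);print(np.round(r.fun.reshape(-1,2),1).tolist())
print([onz(t,p,z).round(4).tolist() for p,z in [((401.4,198.9),.21),((357,212.2),.16),((319.7,217.8),.21)]])
st=[(t,(.075,.115,.012),(141.2,144.5)),(t,(.075,-.115,.012),(235,152.5)),(t,(-.09,-.115,.012),(228,219.2)),(t,(-.09,.115,.012),(131.8,210.8)),
(t,(-.065,.092,.217),(106.8,181.5)),(t,(-.065,-.092,.217),(202,190.8)),(s,(-.065,-.092,.217),(213.3,223.3)),(s,(-.065,.092,.217),(150,290)),
(s,(.075,.115,.012),(115,329)),(s,(-.09,.115,.012),(175,365.7)),(s,(-.09,-.115,.012),(236.7,285)),
(t,(-.113,.059,.095),(137,215.8)),(t,(-.113,-.059,.095),(191.8,220))]
r=fit(st,[.6,.1,-.1]);print('stand',r.x);print(np.round(r.fun.reshape(-1,2),1).tolist())
v=r.x;c,sn=np.cos(v[2]),np.sin(v[2]);
for l in [(0,0,.02),(-.113,0,.095),(-.065,0,.075),(-.018,0,.15)]:
    p=np.array([c*l[0]-sn*l[1]+v[0],sn*l[0]+c*l[1]+v[1],l[2]]);print(l,p.round(4),proj(t,p).round(1),proj(s,p).round(1))
E
```

```text
rack [ 0.51295259 -0.25331735  0.23381396]
[[-0.6, 0.5], [-0.3, -0.3], [0.0, 0.5], [-0.1, -0.0], [0.1, -0.3], [0.0, 0.3], [0.4, 0.2], [-0.9, -0.8], [0.1, -0.3], [0.4, -0.7], [-0.2, 0.1], [-0.2, 0.2]]
[[0.531, -0.331, 0.21], [0.5136, -0.2533, 0.16], [0.4948, -0.1748, 0.21]]
stand [ 0.62106529  0.13633181 -0.09526416]
[[-0.6, -0.5], [-0.4, -0.2], [-1.2, 0.5], [-1.3, 0.0], [0.2, 0.1], [-0.5, -0.6], [0.1, -0.1], [-0.1, 0.0], [-1.5, -0.3], [-1.1, -0.4], [1.7, -1.6], [4.0, 1.5], [2.8, 2.3]]
(0, 0, 0.02) [0.6211 0.1363 0.02  ] [182.7 177.4] [175.2 301.6]
(-0.113, 0, 0.095) [0.5086 0.1471 0.095 ] [167.7 219.8] [212.7 303.4]
(-0.065, 0, 0.075) [0.5564 0.1425 0.075 ] [173.  199.9] [195.  299.3]
(-0.018, 0, 0.15) [0.6031 0.138  0.15  ] [166.8 171. ] [170.8 267.4]
```

Run:
```python
import cv2
c=cv2.imread('pics/top0.png')[175:225,180:240];c=cv2.resize(c,None,fx=10,fy=10,interpolation=0)
d=cv2.imread('pics/side0.png')[215:265,195:255];d=cv2.resize(d,None,fx=10,fy=10,interpolation=0)
cv2.imwrite('pics/pt.png',c);cv2.imwrite('pics/ps.png',d)
```

```text
(no output)
```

View pics/pt.png

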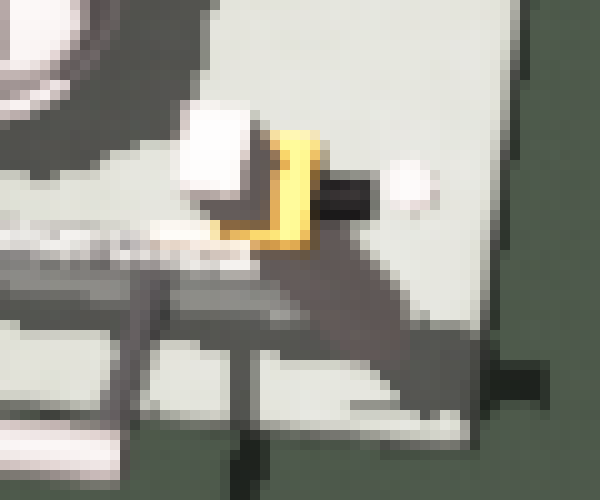

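View pics/ps.png

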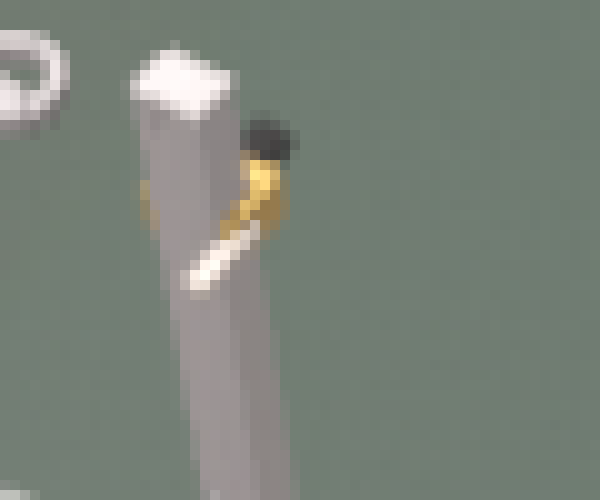

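Run:
```python
from h import *
v=[0.62106529,0.13633181,-0.09526416];c,sn=np.cos(v[2]),np.sin(v[2])
def loc(p):
    d=p[:2]-np.array(v[:2]);return [round(c*d[0]+sn*d[1],4),round(-sn*d[0]+c*d[1],4)]
for n,a,b in [('mark',(195,198.5),(214.3,242.8)),('bar-',(191.8,220),(228.3,276.7)),('bar+',(137,215.8),(192.7,319)),('gtop+',(133.2,194.5),(169,325)),('gtop-',(205,201),(217.5,266.5))]:
    r=tri([('top',a),('side',b)]);print(n,r.x.round(4),r.fun.round(1),loc(r.x))
```

```text
mark [0.5384 0.0702 0.1831] [-0.  -0.1  0.1  0. ] [np.float64(-0.076), np.float64(-0.0737)]
bar- [0.504  0.0897 0.1157] [ 0.1  0.4 -0.4 -0.1] [np.float64(-0.1121), np.float64(-0.0576)]
bar+ [0.5136 0.206  0.1201] [-0. -0.  0.  0.] [np.float64(-0.1136), np.float64(0.0591)]
gtop+ [0.5622 0.2243 0.095 ] [ 0.5  1.1 -1.  -0.3] [np.float64(-0.067), np.float64(0.082)]
gtop- [0.5469 0.0653 0.0999] [ 0.3  0.9 -0.9 -0.2] [np.float64(-0.0671), np.float64(-0.0777)]
```

```bash
cat >> h.py <<'E'
from scipy.spatial.transform import Rotation as Ro
def toolR(az_y,tilt=0,az_t=0):
    """tool down, tool y at azimuth az_y; then tilted so that fingers point toward az_t by tilt"""
    y=np.array([np.cos(az_y),np.sin(az_y),0]);z=np.array([0,0,-1.]);x=np.cross(y,z)
    R=Ro.from_matrix(np.array([x,y,z]).T)
    ax=np.array([-np.sin(az_t),np.cos(az_t),0])  # rotating -z toward (cos,sin): axis = -? checked below
    return Ro.from_rotvec(-ax*tilt)*R
def rel(pos,R,p0=None,R0=None):
    from bench import read_state
    if p0 is None:
        s=read_state();p0=s['ee_pos'];R0=Ro.from_quat(s['eef_rot'])
    return (R0.inv().apply(np.array(pos)-p0)*100).round(2).tolist(),(R0.inv()*R).as_rotvec().round(4).tolist()
E
python3 - <<'E'
from h import *
print(toolR(0,.3,0).apply([0,0,1]))
t='top';s='side'
st=[(t,(.075,.115,.012),(141.2,144.5)),(t,(.075,-.115,.012),(235,152.5)),(t,(-.09,-.115,.012),(228,219.2)),(t,(-.09,.115,.012),(131.8,210.8)),
(t,(-.065,.092,.217),(106.8,181.5)),(t,(-.065,-.092,.217),(202,190.8)),(s,(-.065,-.092,.217),(213.3,223.3)),(s,(-.065,.092,.217),(150,290)),
(s,(.075,.115,.012),(115,329)),(s,(-.09,.115,.012),(175,365.7)),(s,(-.09,-.115,.012),(236.7,285)),
(t,(-.018,.0315,.15),(80+290/4,110+240/4)),(t,(-.018,.0135,.15),(80+326/4,110+242/4)),(t,(-.018,-.0135,.15),(80+376/4,110+247/4)),(t,(-.018,-.0315,.15),(80+412/4,110+250/4)),
(s,(-.018,-.0315,.15),(90+272/3,200+172/3)),(s,(-.018,-.0135,.15),(90+253/3,200+188/3)),(s,(-.018,.0135,.15),(90+228/3,200+214/3)),(s,(-.018,.0315,.15),(90+207/3,200+235/3))]
r=fit(st,[.6,.1,-.1]);print('stand',r.x);print(np.round(r.fun.reshape(-1,2),1).tolist())
print(rel([.44,-.40,.33],toolR(.234)));print(rel([.5305,-.331,.30],toolR(.234)))
E
```

```text
[ 0.29552021  0.         -0.95533649]
stand [ 0.62108178  0.13573251 -0.09252613]
[[-0.4, -0.4], [-0.2, -0.4], [-0.8, 0.4], [-0.9, 0.1], [0.5, 0.2], [-0.1, -0.7], [0.2, -0.4], [0.3, -0.3], [-1.3, -0.4], [-0.8, -0.7], [1.7, -2.0], [-0.3, -0.3], [-0.8, -0.1], [-0.5, -0.2], [-0.9, -0.2], [0.3, -0.7], [1.0, -0.1], [0.5, 0.6], [1.5, -0.0]]
([22.45, -7.44, -10.74], [0.0001, 0.0001, -1.359])
([33.59, -9.76, -7.74], [0.0001, 0.0001, -1.359])
```

>>> {"fn": "play_rows", "kwargs": {"moves": [[[3, -1, -6], [0, 0, -0.18], 5], [[33.6, -9.76, -9], [0, 0, -1.359], 5], [[33.6, -9.76, -9], [0, 0, -1.359], 5], [[33.6, -9.76, -9], [0, 0, -1.359], 5], [[33.6, -9.76, -9], [0, 0, -1.359], 5], [[33.6, -9.76, -9], [0, 0, -1.359], 5], [[33.6, -9.76, -9], [0, 0, -1.359], 5], [[33.6, -9.76, -9], [0, 0, -1.359], 5]]}}

```text
time: 2.0
ee_pos: [0.5318, -0.3294, 0.3126]
eef_rot: [0.617, 0.787, 0.0, 0.0]
ft_force: [-1.3, -0.6, 0.3]
width: 0.0501
```

Run:
```python
from h import *
from bench import *
s=read_state();print(s['time'],s['ee_pos'],s['joint_positions'].round(2),s['width'])
print(rel([.5308,-.331,.30],toolR(.234)));print(rel([.5308,-.331,.157],toolR(.234)))
```

```text
2.0 [ 0.53177002 -0.32943857  0.31255264] [ 0.79  0.34 -0.41  1.29  0.13  1.54  0.63] 0.050111334042437894
([-0.13, -0.13, 1.26], [0.0005, -0.0004, 0.0066])
([-0.13, -0.14, 15.56], [0.0005, -0.0004, 0.0066])
```

>>> {"fn": "play_rows", "kwargs": {"moves": [[[-0.1, -0.15, 4], [0, 0, 0], 5], [[-0.1, -0.15, 8], [0, 0, 0], 5], [[-0.1, -0.15, 12], [0, 0, 0], 5], [[-0.1, -0.15, 15.4], [0, 0, 0], 5], [[-0.1, -0.15, 15.4], [0, 0, 0], 5]]}}

```text
time: 2.62
ee_pos: [0.5279, -0.3317, 0.1561]
eef_rot: [0.62, 0.785, -0.0, -0.002]
ft_force: [1.0, 0.1, -0.4]
width: 0.0502
```

```bash
cat > snap.py <<'E'
import sys,cv2
from bench import *
tag=sys.argv[1]
for n in("side","top"):
    c=camera(n);cv2.imwrite(f"pics/{n}{tag}.png",cv2.cvtColor(c["frame"],cv2.COLOR_RGB2BGR))
def crop(n,x,y,w,h,f,o):
    a=cv2.imread(f"pics/{n}{tag}.png")[y:y+h,x:x+w];return cv2.resize(a,None,fx=f,fy=f,interpolation=2)
import numpy as np
v=list(map(int,sys.argv[2:10]))
a=crop("side",*v[:4],400/v[2],0);b=crop("top",*v[4:8],400/v[6],0)
H=max(a.shape[0],b.shape[0]);o=np.zeros((H,800,3),np.uint8);o[:a.shape[0],:a.shape[1]]=a[:,:400];o[:b.shape[0],400:400+b.shape[1]]=b[:,:400]
cv2.imwrite(f"pics/c{tag}.png",o)
E
python3 snap.py 1 230 60 160 200 310 120 160 200
python3 - <<'E'
from bench import *
s=read_state();print(s['time'],s['ee_pos'],s['ft_force'])
E
```

```text
2.725 [ 0.5298312  -0.3325583   0.15985929] [ 0.32578753  0.47728384 -0.07982731]
```

View pics/c1.png

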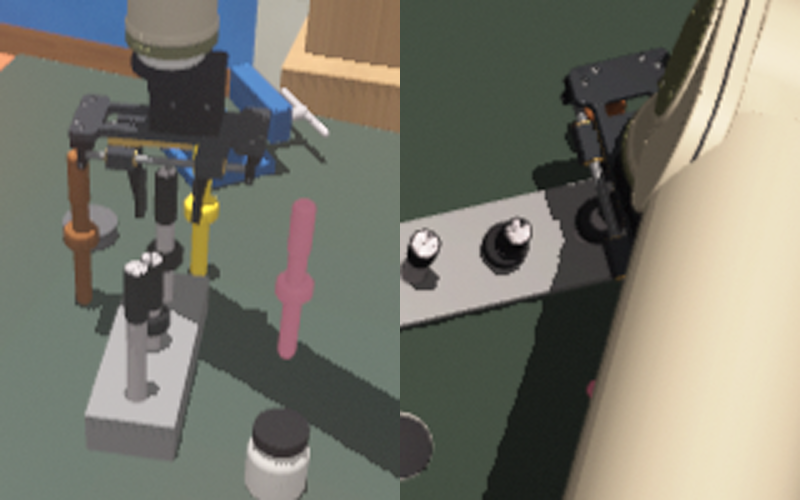

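The fingers straddle the far collared lance at about (167,185) in the left crop. The body is over the brown decoy but no force shows. Closing.

>>> {"fn": "play_rows", "kwargs": {"moves": [[[0, 0, 0], [0, 0, 0], 2.0], [[0, 0, 0], [0, 0, 0], 2.0], [[0, 0, 0], [0, 0, 0], 2.0], [[0, 0, 0], [0, 0, 0], 2.0]], "grip_force": 45}}

```text
time: 3.22
ee_pos: [0.5298, -0.3323, 0.159]
eef_rot: [0.62, 0.785, 0.0, 0.001]
ft_force: [1.6, 0.4, 1.6]
width: 0.0228
```

>>> {"fn": "play_rows", "kwargs": {"moves": [[[0, 0, -3], [0, 0, 0], 2.0], [[0, 0, -7], [0, 0, 0], 2.0], [[0, 0, -12], [0, 0, 0], 2.0], [[0, 0, -17], [0, 0, 0], 2.0], [[0, 0, -22], [0, 0, 0], 2.0], [[0, 0, -23.5], [0, 0, 0], 2.0], [[0, 0, -23.5], [0, 0, 0], 2.0]]}}

```text
time: 4.1
ee_pos: [0.5296, -0.3323, 0.393]
eef_rot: [0.62, 0.785, 0.0, 0.0]
ft_force: [-0.0, 0.6, -3.5]
width: 0.0232
```

```bash
cat > stand.py <<'E'
from h import *
SX,SY,SW=0.6211,0.1357,-0.0925
def w(l):
    c,s=np.cos(SW),np.sin(SW);return np.array([SX+c*l[0]-s*l[1],SY+s*l[0]+c*l[1],l[2]])
L=0.149  # TCP distance from the nozzle along lance
def pose(nz,tilt):
    """nozzle at local nz, lance leaning tilt to the front -> TCP pos, R (fingers point toward +x stand)"""
    R=toolR(SW+np.pi/2,tilt,SW)
    return w(nz)-R.apply([0,0,1])*L, R
E
python3 - <<'E'
from stand import *
from bench import *
s=read_state();print(s['time'],s['ee_pos'],s['ft_force'],s['joint_positions'].round(2))
t=np.radians(21)
p,R=pose((-.02,0,.20),0.0);print(p,rel(p,R))
p,R=pose((-.09,0,.20),t);print(p,rel(p,R))
E
python3 snap.py 2 230 0 160 200 310 120 160 200
```

```text
4.1 [ 0.52956013 -0.33230521  0.39303049] [-0.00592132  0.63101588 -3.53837906] [ 0.77  0.34 -0.41  1.12  0.13  1.71  0.64]
[0.6011855  0.13754736 0.349     ] ([44.04, 17.87, 4.4], [0.0, 0.0, -1.2441])
[0.47831621 0.1489453  0.33910348] ([48.0, 6.18, 5.39], [-0.2278, -0.3178, -1.2294])
```

View pics/c2.png

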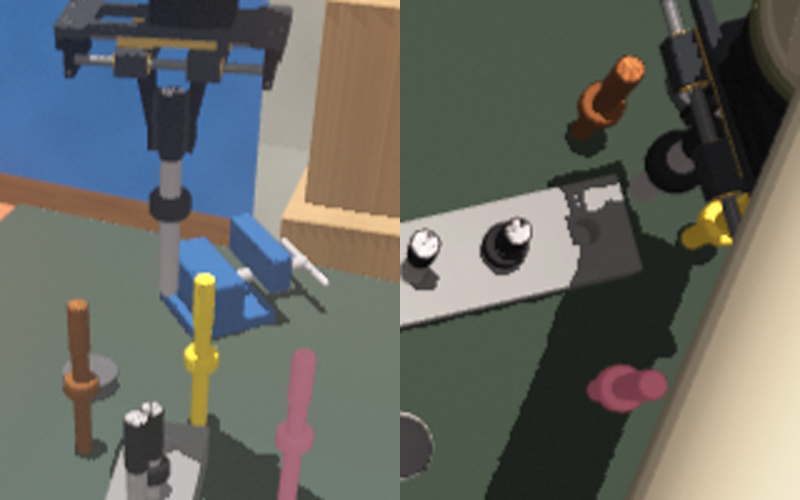

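Run:
```python
from stand import *
t=np.radians(21)
p,R=pose((-.24*np.sin(t),0,.02+.24*np.cos(t)),t);print(p,rel(p,R))
```

```text
[0.48229084 0.14857659 0.38316279] ([47.85, 6.61, 0.88], [-0.2287, -0.3212, -1.2295])
```

>>> {"fn": "play_rows", "kwargs": {"moves": [[[6, 0.8, 0], [-0.02, -0.03, -0.12], 2.0], [[12, 1.7, 0], [-0.05, -0.07, -0.3], 2.0], [[18, 2.5, 0], [-0.08, -0.12, -0.46], 2.0], [[24, 3.4, 0], [-0.12, -0.16, -0.62], 2.0], [[30, 4.2, 0], [-0.15, -0.21, -0.78], 2.0], [[36, 5, 0.2], [-0.18, -0.25, -0.94], 2.0], [[42, 5.8, 0.5], [-0.21, -0.29, -1.1], 2.0], [[47.85, 6.61, 0.9], [-0.2287, -0.3212, -1.2295], 2.0]]}}

```text
time: 5.2
ee_pos: [0.4813, 0.1498, 0.3824]
eef_rot: [0.043, 0.982, -0.01, 0.183]
ft_force: [1.2, -0.3, -3.3]
width: 0.0231
```

>>> {"fn": "play_rows", "kwargs": {"moves": [[[0, 0, 0], [0, 0, 0], 2.0], [[0, 0, 0], [0, 0, 0], 2.0]]}}

```text
time: 5.45
ee_pos: [0.4822, 0.1474, 0.383]
eef_rot: [0.046, 0.982, -0.01, 0.182]
ft_force: [0.5, -0.9, -2.1]
width: 0.0233
```

```bash
python3 - <<'E'
from stand import *
from bench import *
s=read_state();print(s['time'],s['ee_pos'],s['ft_force'],s['joint_positions'].round(2))
t=np.radians(21)
p,R=pose((-.24*np.sin(t),0,.02+.24*np.cos(t)),t);print(p,rel(p,R))
E
python3 snap.py 3 90 140 200 250 80 90 200 170
```

```text
5.45 [0.48224384 0.14744457 0.3829627 ] [ 0.49278369 -0.92769421 -2.12642851] [ 0.49 -0.28 -0.8   1.73 -0.05  1.27  1.16]
[0.48229084 0.14857659 0.38316279] ([-0.0, 0.11, -0.02], [-0.0025, 0.0007, -0.0006])
```

View pics/c3.png

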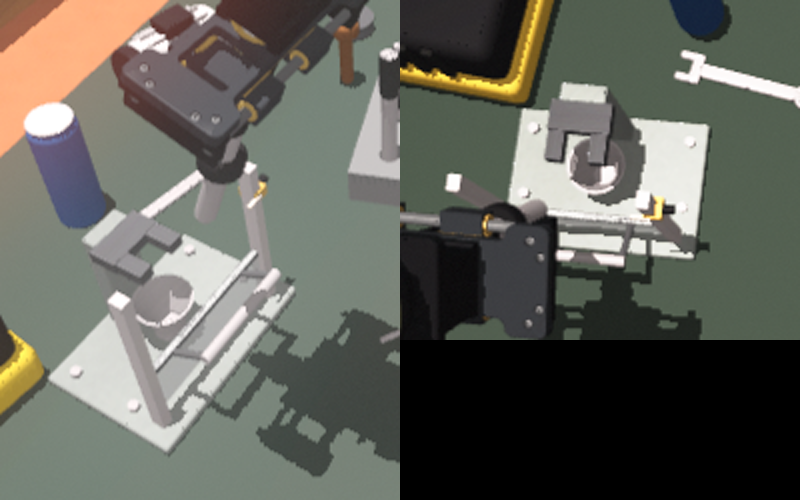

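Run:
```python
from stand import *
from bench import *
import cv2
s=read_state();R=Ro.from_quat(s['eef_rot']);z=R.apply([0,0,1])
for n,k in(('side',(120,150,160,150)),('top',(100,150,80,80))):
    im=cv2.imread(f'pics/{n}3.png');x,y,w_,h=k;f=4 if n=='side' else 7
    im=cv2.resize(im[y:y+h,x:x+w_],None,fx=f,fy=f,interpolation=2)
    # model: nozzle, collar
    for d in (0,.085,.105):
        ctr=s['ee_pos']+z*(L-d);r=.01 if d==0 else .02
        a=np.cross(z,[0,0,1]);a/=np.linalg.norm(a);b=np.cross(z,a)
        pts=np.array([(proj(n,ctr+r*(np.cos(u)*a+np.sin(u)*b))-[x,y]+.5)*f for u in np.linspace(0,6.28,40)])
        cv2.polylines(im,[pts.astype(np.int32)],True,(0,0,255) if d else (0,255,0),1)
    cv2.imwrite(f'pics/ov3{n}.png',im)
    import stand
    print(n,proj(n,s['ee_pos']+z*L))
```

```text
side [191.29038204 247.31096279]
top [149.66922715 193.34743947]
```

View pics/ov3side.png

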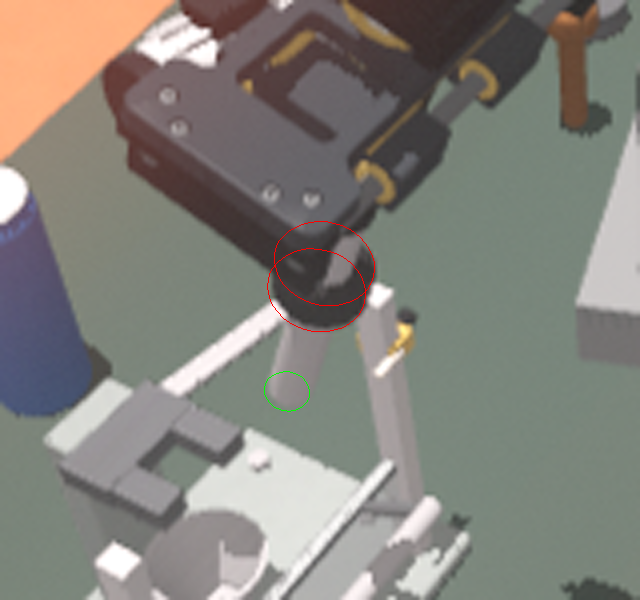

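View pics/ov3top.png

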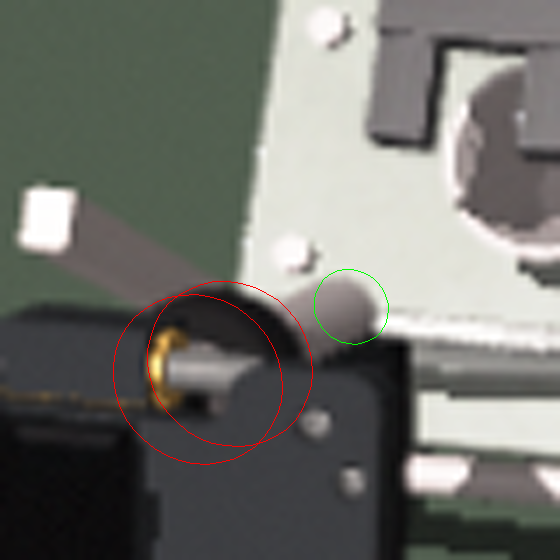

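>>> {"fn": "play_rows", "kwargs": {"moves": [[[0, 0.1, 4], [0, 0, 0], 2.0], [[0, 0.1, 8.5], [0, 0, 0], 2.0], [[0, 0.1, 13], [0, 0, 0], 2.0], [[0, 0.1, 16.5], [0, 0, 0], 2.0], [[0, 0.1, 17.5], [0, 0, 0], 2.0], [[0, 0.1, 17.5], [0, 0, 0], 2.0]]}}

```text
time: 6.3
ee_pos: [0.5458, 0.1428, 0.2213]
eef_rot: [0.046, 0.982, -0.009, 0.183]
ft_force: [0.4, 0.6, -2.0]
width: 0.0228
```

```bash
python3 - <<'E'
from stand import *
from bench import *
s=read_state();print(s['time'],s['ee_pos'],s['ft_force'],s['joint_positions'].round(2))
t=np.radians(21)
for q in(.065,.03,0):
    p,R=pose((-q*np.sin(t),0,.02+q*np.cos(t)),t);print(p,rel(p,R))
E
python3 snap.py 4 90 190 160 160 100 110 160 130
```

```text
6.3 [0.54578641 0.14282211 0.22131303] [ 0.36450972  0.60409739 -1.95684513] [ 0.52 -0.   -0.96  1.9   0.23  0.93  0.94]
[0.54473712 0.14278378 0.21978621] ([0.15, -0.01, 0.1], [-0.0012, 0.002, -0.0009])
[0.55722637 0.14162522 0.1871109 ] ([0.16, -0.01, 3.6], [-0.0012, 0.002, -0.0009])
[0.56793145 0.14063217 0.15910348] ([0.16, -0.01, 6.6], [-0.0012, 0.002, -0.0009])
```

View pics/c4.png

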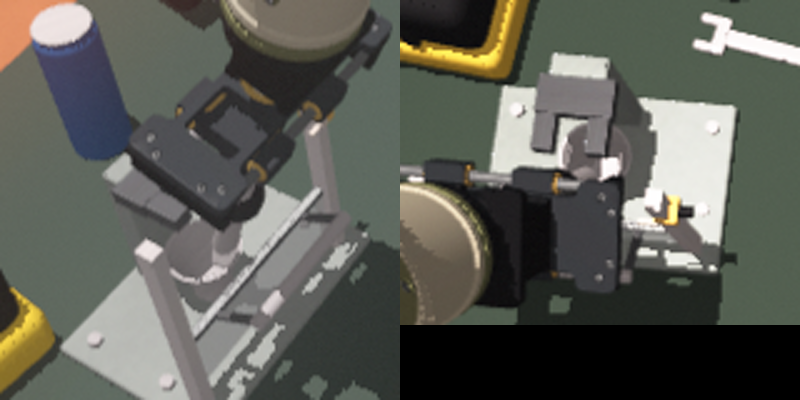

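>>> {"fn": "play_rows", "kwargs": {"moves": [[[0.1, 0, 1.2], [0, 0, 0], 2.0], [[0.15, 0, 2.4], [0, 0, 0], 2.0], [[0.15, 0, 3.6], [0, 0, 0], 2.0], [[0.15, 0, 4.6], [0, 0, 0], 2.0], [[0.15, 0, 4.6], [0, 0, 0], 2.0]]}}

```text
time: 7.02
ee_pos: [0.5612, 0.1419, 0.1772]
eef_rot: [0.045, 0.982, -0.009, 0.183]
ft_force: [3.6, 0.4, -3.5]
width: 0.0234
```

```bash
python3 - <<'E'
from stand import *
from bench import *
s=read_state();print(s['time'],s['ee_pos'],s['ft_force'],s['torque'],s['joint_positions'].round(2))
t=np.radians(21)
for q in(0,):
    p,R=pose((-q*np.sin(t),0,.02+q*np.cos(t)),t);print(p,rel(p,R))
E
python3 snap.py 5 90 190 160 160 100 110 160 130
```

```text
7.025 [0.56122707 0.14188823 0.17724345] [ 3.57070666  0.41534784 -3.46789592] [-0.01404308 -0.61233899 -0.01976574] [ 0.49  0.1  -0.96  1.93  0.36  0.87  0.83]
[0.56793145 0.14063217 0.15910348] ([0.02, -0.06, 1.94], [-0.0006, 0.0027, 0.0003])
```

View pics/c5.png

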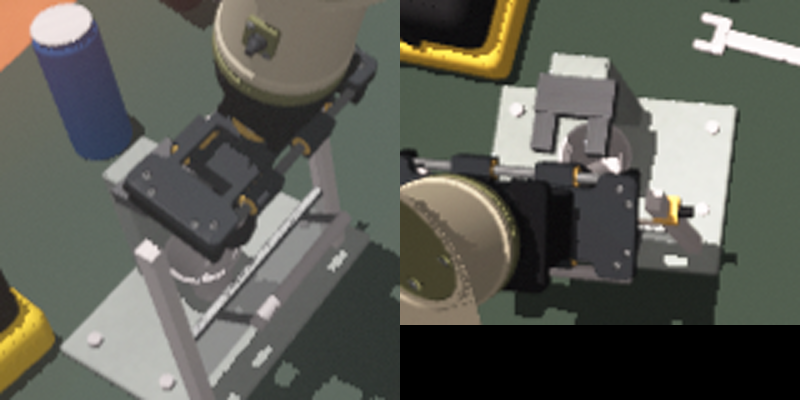

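Run:
```python
from stand import *
for td,x,z in((20,.002,.032),(19,.002,.024),(19,.002,.019)):
    t=np.radians(td)
    p,R=pose((x-(z-.02)*np.tan(t),0,z),t);print(p,rel(p,R))
```

```text
[0.56799934 0.14062587 0.1720142 ] ([-0.44, -0.07, 0.81], [-0.0009, 0.0207, 0.0004])
[0.57341775 0.14012323 0.16488227] ([-0.69, -0.07, 1.67], [-0.0009, 0.0381, 0.0004])
[0.57513203 0.13996421 0.15988227] ([-0.67, -0.07, 2.2], [-0.0009, 0.0381, 0.0004])
```

>>> {"fn": "play_rows", "kwargs": {"moves": [[[-0.3, -0.05, 0.4], [0, 0.02, 0], 2.0], [[-0.44, -0.05, 0.8], [0, 0.02, 0], 2.0], [[-0.55, -0.05, 1.2], [0, 0.03, 0], 2.0], [[-0.69, -0.05, 1.6], [0, 0.038, 0], 2.0], [[-0.69, -0.05, 1.6], [0, 0.038, 0], 2.0]]}}

```text
time: 7.75
ee_pos: [0.573, 0.1404, 0.165]
eef_rot: [0.046, 0.985, -0.008, 0.164]
ft_force: [2.2, 0.8, -3.5]
width: 0.0231
```

Run:
```python
from stand import *
from bench import *
s=read_state();print(s['time'],s['ee_pos'],s['ft_force'],s['torque'],s['joint_positions'].round(2))
R=Ro.from_quat(s['eef_rot']);n=s['ee_pos']+L*R.apply([0,0,1]);print('nozzle',n,n-w((0,0,.02)))
t=np.radians(19)
for x,z in((.002,.02),):
    p,R=pose((x,0,z),t);print(p,rel(p,R))
```

```text
7.75 [0.57299084 0.14037001 0.16498622] [ 2.18265442  0.81789561 -3.46461362] [ 0.17595536 -0.07134807 -0.00064194] [ 0.47  0.18 -0.94  1.88  0.41  0.9   0.81]
nozzle [0.62113608 0.13577397 0.02405393] [3.60813399e-05 7.39682637e-05 4.05392753e-03]
[0.57478918 0.13999601 0.16088227] ([-0.04, -0.02, 0.45], [-0.0009, -0.001, 0.0002])
```

Run:
```python
from stand import *
for td in (15,11,7,3.5,0):
    t=np.radians(td)
    p,R=pose((.001,0,.0235),t);print(td,rel(p,R))
```

```text
15 ([-1.1, -0.02, 0.12], [-0.0009, 0.0688, 0.0002])
11 ([-2.13, -0.02, 0.23], [-0.0009, 0.1386, 0.0001])
7 ([-3.16, -0.02, 0.41], [-0.0009, 0.2084, 0.0001])
3.5 ([-4.04, -0.02, 0.62], [-0.0009, 0.2695, 0.0001])
0 ([-4.91, -0.02, 0.89], [-0.0009, 0.3306, 0.0001])
```

>>> {"fn": "play_rows", "kwargs": {"moves": [[[-0.55, -0.02, 0.05], [0, 0.034, 0], 2.0], [[-1.1, -0.02, 0.12], [0, 0.069, 0], 2.0], [[-1.6, -0.02, 0.17], [0, 0.104, 0], 2.0], [[-2.13, -0.02, 0.23], [0, 0.139, 0], 2.0], [[-2.65, -0.02, 0.31], [0, 0.174, 0], 2.0], [[-3.16, -0.02, 0.41], [0, 0.208, 0], 2.0], [[-3.16, -0.02, 0.41], [0, 0.208, 0], 2.0]]}}

```text
time: 8.62
ee_pos: [0.6042, 0.137, 0.1714]
eef_rot: [0.046, 0.997, -0.003, 0.061]
ft_force: [-1.2, 0.5, -3.1]
width: 0.0233
```

```bash
python3 - <<'E'
from stand import *
from bench import *
s=read_state();print(s['time'],s['ee_pos'],s['ft_force'],s['torque'],s['joint_positions'].round(2))
R=Ro.from_quat(s['eef_rot']);n=s['ee_pos']+L*R.apply([0,0,1]);print('nozzle',n-w((0,0,.02)))
for td,x,z in((5,.0,.0235),(2.5,.0,.0235),(0,0,.0235),(0,0,.019)):
    t=np.radians(td)
    p,R=pose((x,0,z),t);print(td,rel(p,R))
E
python3 snap.py 6 90 190 160 160 100 110 160 130
```

```text
8.625 [0.60421968 0.1370413  0.17137484] [-1.17649423  0.50016901 -3.13040518] [ 0.15648384  0.16356283 -0.00779213] [ 0.4   0.41 -0.9   1.62  0.41  1.18  0.89]
nozzle [ 0.00124732 -0.00048929  0.003493  ]
5 ([-0.4, 0.02, -0.01], [-0.001, 0.0353, -0.0006])
2.5 ([-1.05, 0.02, 0.03], [-0.001, 0.079, -0.0006])
0 ([-1.69, 0.02, 0.1], [-0.001, 0.1226, -0.0006])
0 ([-1.64, 0.02, 0.54], [-0.001, 0.1226, -0.0006])
```

View pics/c6.png

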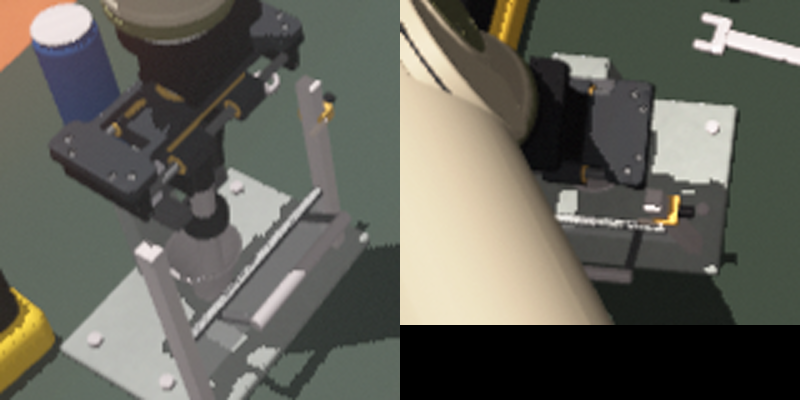

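>>> {"fn": "play_rows", "kwargs": {"moves": [[[-0.4, 0.02, 0], [0, 0.035, 0], 2.0], [[-0.8, 0.02, 0.02], [0, 0.06, 0], 2.0], [[-1.25, 0.02, 0.05], [0, 0.092, 0], 2.0], [[-1.69, 0.02, 0.1], [0, 0.1226, 0], 2.0], [[-1.69, 0.02, 0.2], [0, 0.1226, 0], 2.0], [[-1.66, 0.02, 0.35], [0, 0.1226, 0], 2.0], [[-1.65, 0.02, 0.5], [0, 0.1226, 0], 2.0], [[-1.65, 0.02, 0.5], [0, 0.1226, 0], 2.0]]}}

```text
time: 9.72
ee_pos: [0.6208, 0.1359, 0.1691]
eef_rot: [0.046, 0.999, -0.001, 0.001]
ft_force: [0.2, -0.5, -3.6]
width: 0.0232
```

```bash
python3 - <<'E'
from stand import *
from bench import *
s=read_state();print(s['time'],s['ee_pos'],s['ft_force'],s['torque'],s['joint_positions'].round(2))
R=Ro.from_quat(s['eef_rot']);z=R.apply([0,0,1]);n=s['ee_pos']+L*z;print('nozzle',n-w((0,0,.02)),z)
E
python3 snap.py 7 90 190 160 160 100 110 160 130
```

```text
9.725 [0.62081737 0.13588845 0.1691088 ] [ 0.15817436 -0.45418973 -3.55813364] [ 0.13084806 -0.10874922 -0.00076178] [ 0.34  0.53 -0.87  1.47  0.41  1.33  0.92]
nozzle [-8.65651125e-05 -5.80082591e-05  1.09134962e-04] [ 0.00131585 -0.00165409 -0.99999777]
```

View pics/c7.png

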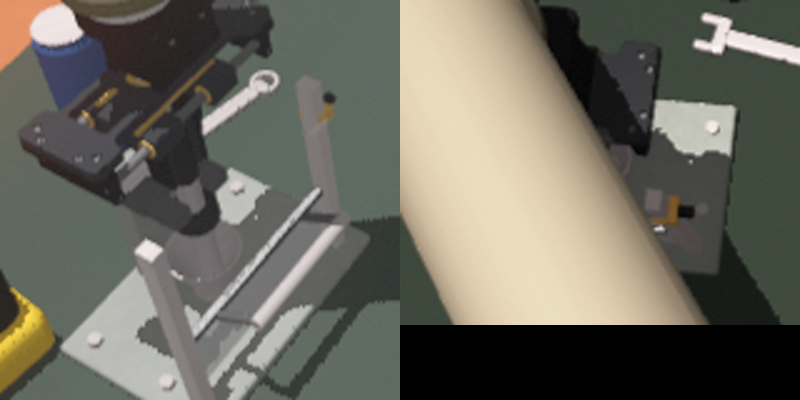

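>>> {"fn": "play_rows", "kwargs": {"moves": [[[0, 0, 0.15], [0, 0, 0], 2.0], [[0, 0, 0.3], [0, 0, 0], 2.0], [[0, 0, 0.3], [0, 0, 0], 2.0]]}}

```text
time: 10.2
ee_pos: [0.6219, 0.1362, 0.1688]
eef_rot: [0.046, 0.999, -0.001, 0.002]
ft_force: [-3.2, -0.9, 15.7]
width: 0.0233
```

>>> {"fn": "play_rows", "kwargs": {"moves": [[[0, 0, -0.12], [0, 0, 0], 2.0], [[0, 0, -0.12], [0, 0, 0], 2.0]]}}

```text
time: 10.45
ee_pos: [0.6215, 0.136, 0.1689]
eef_rot: [0.046, 0.999, -0.001, 0.001]
ft_force: [-1.6, -1.8, 9.8]
width: 0.0229
```

>>> {"fn": "play_rows", "kwargs": {"moves": [[[0, 0, -0.1], [0, 0, 0], 2.6], [[0, 0, -0.1], [0, 0, 0], 3.2], [[0, 0, -0.1], [0, 0, 0], 4.2], [[0, 0, -0.1], [0, 0, 0], 5.0], [[0, 0, -0.1], [0, 0, 0], 5.0]]}}

```text
time: 11.08
ee_pos: [0.621, 0.1359, 0.1681]
eef_rot: [0.046, 0.999, -0.001, 0.0]
ft_force: [-0.9, -0.9, -0.1]
width: 0.0481
```

>>> {"fn": "play_rows", "kwargs": {"moves": [[[0, 0, -2], [0, 0, 0], 5.0], [[0, 0, -5], [0, 0, 0], 5.0], [[0, 0, -9], [0, 0, 0], 5.0], [[0, 0, -12], [0, 0, 0], 5.0], [[5, 0, -13], [0, 0, 0], 5.0], [[10, 0, -13], [0, 0, 0], 5.0], [[15, 0, -13], [0, 0, 0], 5.0], [[15, 0, -13], [0, 0, 0], 5.0]]}}

```text
time: 12.08
ee_pos: [0.469, 0.1513, 0.3]
eef_rot: [0.045, 0.999, -0.003, 0.002]
ft_force: [1.7, -0.5, 0.4]
width: 0.0495
```

```bash
python3 snap.py 8 90 190 160 160 100 90 160 160
```

```text
(no output)
```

View pics/c8.png

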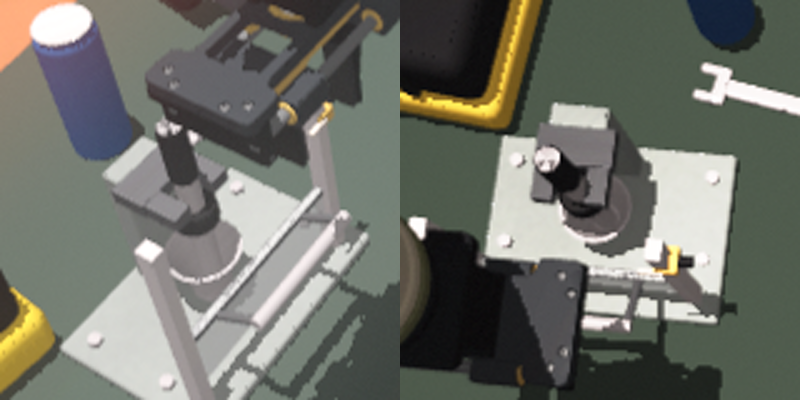

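Run:
```python
from stand import *
p=w((0,0,.22));print(p,proj('top',p),proj('side',p))
r=tri([('top',(158.4,153.2)),('side',(157.2,241.2))]);print(r.x,r.fun.round(1))
# guard bar pinch: hover and grasp poses; bar at local (-.113,0,.118)
t=np.radians(25)
for az in (SW,):
  R=toolR(az,t,SW);z=R.apply([0,0,1])
  for d in(-.10,0,.019,.012):
    print(d,w((-.113,0,.118))+d*z,rel(w((-.113,0,.118))+d*z,R))
  g=w((-.113,0,.118))+.012*z; print('y',R.apply([0,1,0]))
```

```text
[0.6211 0.1357 0.22  ] [158.61678908 152.85439814] [156.84628371 240.09513707]
[0.62061778 0.13650496 0.21807617] [ 0.1  0.2 -0.2 -0.1]
-0.1 [0.46650193 0.15004125 0.20863078] ([0.57, -0.0, 9.08], [-0.3412, -0.3372, 1.5443])
0 [0.50858308 0.1461376  0.118     ] ([-3.63, 0.02, 18.16], [-0.3412, -0.3372, 1.5443])
0.019 [0.5165785  0.14539591 0.10078015] ([-4.42, 0.03, 19.89], [-0.3412, -0.3372, 1.5443])
0.012 [0.51363282 0.14566916 0.10712431] ([-4.13, 0.03, 19.25], [-0.3412, -0.3372, 1.5443])
y [ 0.90243325 -0.08371397  0.42261826]
```

>>> {"fn": "play_rows", "kwargs": {"moves": [[[0.2, 0, 3], [-0.04, -0.04, 0.18], 3.2], [[0.6, 0, 6], [-0.08, -0.08, 0.36], 3.2], [[0.6, 0, 9], [-0.12, -0.12, 0.54], 3.2], [[0.6, 0, 9], [-0.16, -0.16, 0.72], 3.2], [[0.6, 0, 9], [-0.2, -0.2, 0.9], 3.2], [[0.6, 0, 9], [-0.24, -0.24, 1.08], 3.2], [[0.6, 0, 9], [-0.28, -0.28, 1.26], 3.2], [[0.6, 0, 9], [-0.31, -0.31, 1.42], 3.2]]}}

```text
time: 13.18
ee_pos: [0.4662, 0.1512, 0.2088]
eef_rot: [0.681, 0.704, 0.135, 0.148]
ft_force: [-0.1, 0.1, 0.8]
width: 0.0321
```

Run:
```python
from stand import *
from bench import *
s=read_state();print(s['time'],s['ee_pos'],s['joint_positions'].round(2))
R=toolR(SW,np.radians(25),SW);z=R.apply([0,0,1])
for d in(-.10,-.03,.015): print(d,rel(w((-.113,0,.118))+d*z,R))
```

```text
13.175 [0.46623677 0.15115179 0.2088399 ] [ 0.77 -0.4  -1.07  2.09 -0.27  0.87 -0.17]
-0.1 ([-0.11, 0.01, 0.03], [-0.0314, -0.0272, 0.1197])
-0.03 ([-0.31, 0.22, 7.02], [-0.0314, -0.0272, 0.1197])
0.015 ([-0.44, 0.35, 11.52], [-0.0314, -0.0272, 0.1197])
```

>>> {"fn": "play_rows", "kwargs": {"moves": [[[-0.1, 0, 0], [-0.031, -0.027, 0.12], 3.2], [[-0.2, 0.1, 3], [-0.031, -0.027, 0.12], 3.2], [[-0.31, 0.22, 7], [-0.031, -0.027, 0.12], 3.2], [[-0.31, 0.22, 7], [-0.031, -0.027, 0.12], 3.2]]}}

```text
time: 13.68
ee_pos: [0.4951, 0.1465, 0.1438]
eef_rot: [0.721, 0.659, 0.144, 0.158]
ft_force: [-0.1, -2.1, 0.3]
width: 0.0318
```

```bash
python3 snap.py 9 140 210 140 140 100 120 140 140
python3 - <<'E'
from stand import *
from bench import *
s=read_state();print(s['time'],s['ee_pos'])
R=toolR(SW,np.radians(25),SW);z=R.apply([0,0,1])
for d in(0,.015): print(d,rel(w((-.113,0,.118))+d*z,R))
E
```

```text
13.775 [0.49575293 0.14648526 0.14584122]
0 ([0.08, -0.01, 3.06], [-0.0018, -0.0007, 0.0031])
0.015 ([0.08, -0.01, 4.56], [-0.0018, -0.0007, 0.0031])
```

View pics/c9.png

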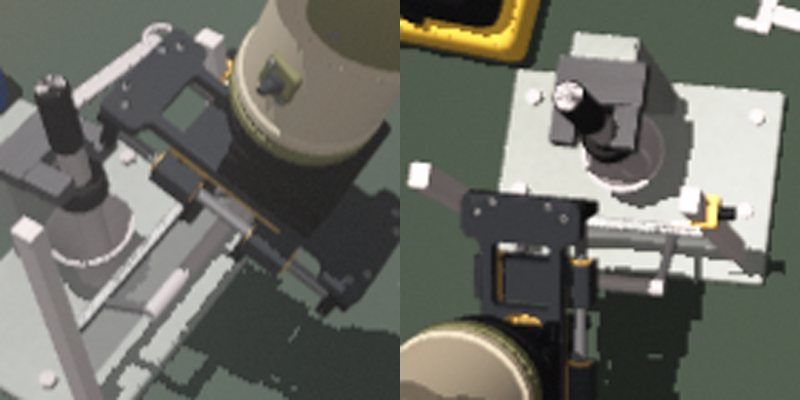

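>>> {"fn": "play_rows", "kwargs": {"moves": [[[0.08, 0, 1.5], [0, 0, 0], 3.2], [[0.08, 0, 3], [0, 0, 0], 3.2], [[0.08, 0, 4.7], [0, 0, 0], 3.2], [[0.08, 0, 4.7], [0, 0, 0], 3.2]]}}

```text
time: 14.28
ee_pos: [0.5151, 0.1453, 0.1002]
eef_rot: [0.721, 0.659, 0.144, 0.158]
ft_force: [-0.5, 0.4, 0.2]
width: 0.0324
```

>>> {"fn": "play_rows", "kwargs": {"moves": [[[0, 0, 0], [0, 0, 0], 0.8], [[0, 0, 0], [0, 0, 0], 0.8], [[0, 0, 0], [0, 0, 0], 0.8]], "grip_force": 25}}

```text
time: 14.65
ee_pos: [0.5151, 0.1451, 0.1025]
eef_rot: [0.72, 0.659, 0.144, 0.161]
ft_force: [-6.9, 1.9, 1.8]
width: 0.0117
```

Run:
```python
from stand import *
from bench import *
s=read_state();R=Ro.from_quat(s['eef_rot']);print(R.inv().apply([0,0,1]))
```

```text
[-0.00441046  0.42221599 -0.90648453]
```

>>> {"fn": "play_rows", "kwargs": {"moves": [[[0, 0.63, -1.36], [0, 0, 0], 0.8], [[0, 1.27, -2.72], [0, 0, 0], 0.8], [[0, 1.9, -4.08], [0, 0, 0], 0.8], [[0, 2.53, -5.44], [0, 0, 0], 0.8], [[0, 3.17, -6.8], [0, 0, 0], 0.8], [[0, 3.17, -6.8], [0, 0, 0], 0.8]]}}

```text
time: 15.4
ee_pos: [0.515, 0.1451, 0.1779]
eef_rot: [0.72, 0.659, 0.144, 0.161]
ft_force: [-4.3, -0.9, 2.4]
width: 0.0111
```

```bash
python3 snap.py 10 140 190 140 140 100 120 140 140
cat > gz.py <<'E'
import sys,cv2
for n,(x,y,w,h) in (('side',(190,210,60,60)),('top',(160,165,80,50))):
    f=600//max(w,h);a=cv2.imread(f'pics/{n}{sys.argv[1]}.png')[y:y+h,x:x+w]
    cv2.imwrite(f'pics/g{n}{sys.argv[1]}.png',cv2.resize(a,None,fx=f,fy=f,interpolation=0))
E
python3 gz.py 10
```

```text
(no output)
```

View pics/c10.png

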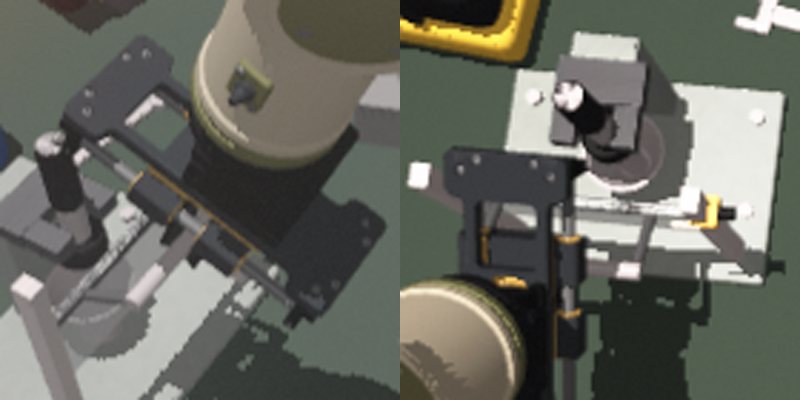

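View pics/gside10.png

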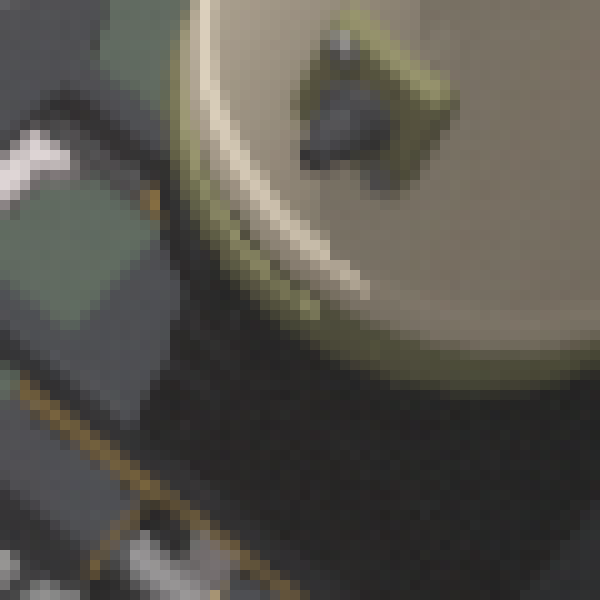

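View pics/gtop10.png

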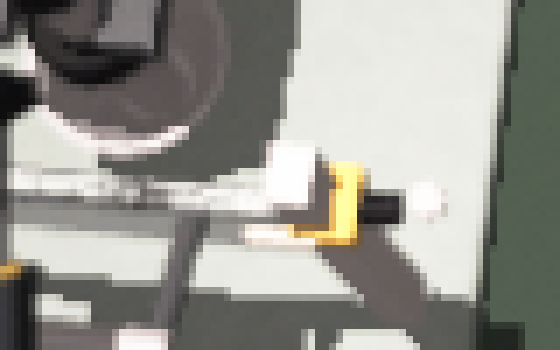

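>>> {"fn": "play_rows", "kwargs": {"moves": [[[0, 0.21, -0.45], [0, 0, 0], 0.8], [[0, 0.42, -0.9], [0, 0, 0], 0.8], [[0, 0.42, -0.9], [0, 0, 0], 0.8], [[0, 0.42, -0.9], [0, 0, 0], 0.8]]}}

```text
time: 16.0
ee_pos: [0.515, 0.1452, 0.187]
eef_rot: [0.72, 0.659, 0.144, 0.16]
ft_force: [-4.1, -4.1, 2.6]
width: 0.0109
```

```bash
python3 snap.py 11 140 190 140 140 100 120 140 140
```

>>> {"fn": "play_rows", "kwargs": {"moves": [[[0, 0, 0], [0, 0, 0], 1.6], [[0, 0, 0], [0, 0, 0], 2.4], [[0, 0, 0], [0, 0, 0], 3.2], [[0, 0, 0], [0, 0, 0], 3.2]]}}

```text
time: 16.6
ee_pos: [0.5152, 0.1458, 0.187]
eef_rot: [0.72, 0.66, 0.145, 0.16]
ft_force: [-0.4, 0.0, 0.8]
width: 0.0306
```

>>> {"fn": "play_rows", "kwargs": {"moves": [[[0, 0, -1.5], [0, 0, 0], 3.2], [[0, 0, -4], [0, 0, 0], 3.2], [[0, 0, -8], [0, 0, 0], 3.2], [[0, 0, -13], [0, 0, 0], 3.2], [[6, -5, -16], [0, 0, 0], 3.2], [[12, -10, -16], [0, 0, 0], 3.2], [[12, -15, -16], [0, 0, 0], 3.2], [[12, -15, -16], [0, 0, 0], 3.2]]}}

```text
time: 17.6
ee_pos: [0.3203, 0.2855, 0.2677]
eef_rot: [0.718, 0.661, 0.145, 0.16]
ft_force: [0.9, -1.8, 0.6]
width: 0.0319
```

```bash
python3 snap.py 12 120 190 150 160 100 120 140 140
```

```text
(no output)
```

View pics/c12.png

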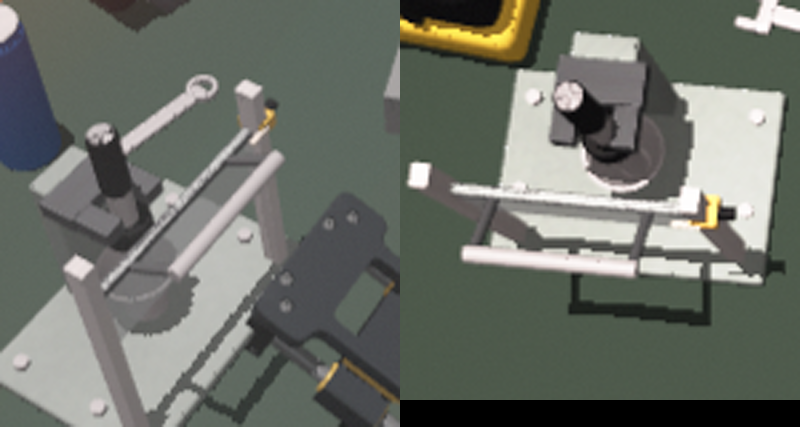

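Guard is up and both views are clear. Zooming in to measure the level.

Run:
```python
import cv2
for n,(x,y,w,h) in (('side',(155,215,80,95)),('top',(105,175,115,50))):
    f=6 if n=='side' else 6;a=cv2.imread(f'pics/{n}12.png')[y:y+h,x:x+w]
    cv2.imwrite(f'pics/g{n}12.png',cv2.resize(a,None,fx=f,fy=f,interpolation=0))
```

```text
(no output)
```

View pics/gside12.png

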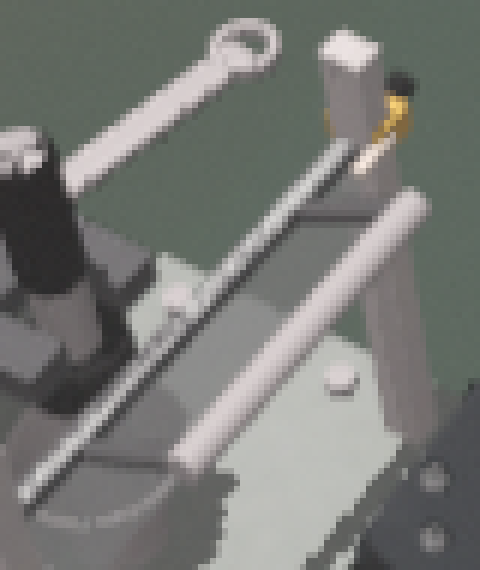

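View pics/gtop12.png

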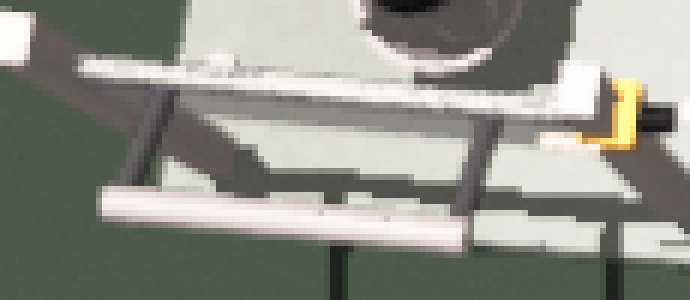

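Run:
```python
from stand import *
for n,a,b in [('bar-',(182.3,214),(224.7,248.8)),('bar+',(122.2,208.5),(186.7,292)),('mark',(195,198.5),(214.4,242.9)),('gtop+',(118.3,185.8),(159.2,296))]:
    r=tri([('top',a),('side',b)]);print(n,r.x.round(4),r.fun.round(1))
for h in(.179,.183,.187):
    print(h,[(n,proj(n,w(l)).round(1).tolist()) for l in((-.113,.059,h+.02),(-.113,-.059,h+.02),(-.065,.084,h),(-.065,-.084,h),(-.069,-.074,h)) for n in('top','side')])
```

```text
bar- [0.5031 0.0894 0.2018] [ 0.2  0.5 -0.5 -0.1]
bar+ [0.513  0.2054 0.205 ] [ 0.3  0.8 -0.7 -0.2]
mark [0.5383 0.0702 0.1829] [-0.  -0.1  0.1  0. ]
gtop+ [0.5624 0.2228 0.187 ] [ 0.2  0.6 -0.5 -0.1]
0.179 [('top', [123.9, 209.3]), ('side', [186.2, 293.4]), ('top', [183.9, 214.7]), ('side', [224.9, 248.9]), ('top', [118.9, 186.4]), ('side', [157.9, 299.2]), ('top', [201.6, 193.7]), ('side', [213.4, 238.6]), ('top', [196.4, 195.2]), ('side', [212.0, 242.5])]
0.183 [('top', [123.2, 208.9]), ('side', [185.8, 292.1]), ('top', [183.4, 214.4]), ('side', [224.6, 247.5]), ('top', [118.1, 186.0]), ('side', [157.5, 297.9]), ('top', [201.2, 193.3]), ('side', [213.1, 237.2]), ('top', [196.0, 194.8]), ('side', [211.8, 241.2])]
0.187 [('top', [122.4, 208.6]), ('side', [185.4, 290.7]), ('top', [182.9, 214.0]), ('side', [224.4, 246.1]), ('top', [117.3, 185.5]), ('side', [157.0, 296.6]), ('top', [200.8, 192.9]), ('side', [212.9, 235.9]), ('top', [195.6, 194.4]), ('side', [211.6, 239.8])]
```

View pics/top12.png

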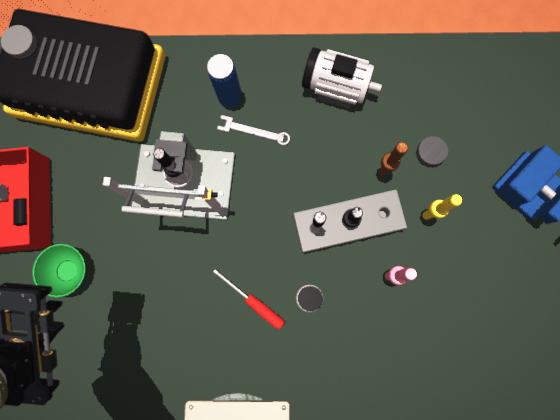

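View pics/side12.png

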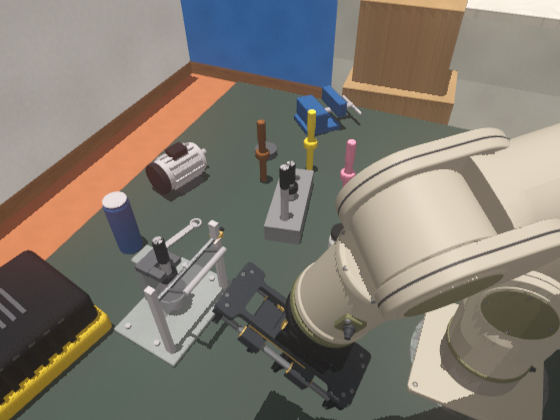

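The lance stands in the jaw with its top at (158,153) in the top view. The plain and short lances are unmoved at (319,218) and (357,212). The guard is level with the pointer near (195,198), and the robot is clear of everything.

```bash
python3 -c "
from bench import *
s=read_state();print(s['time'],s['ft_force']);print(close_job())"
```

```text
17.7 [0.62491983 0.10722863 0.12897035]
the job is handed in; nothing more can be done
None
```

I loaded the long collared lance into the test stand, raised the guard to the pointer, and handed the job in at 17.7 s of the 62 s allowed. It reported no verdict.

- **Lance:** I took it from the rack's right-hand end hole, entered the socket leaning 21°, straightened it into the jaw, pressed it down to floor contact and let go. Afterwards its top measured within about 2 mm of where a fully seated, upright lance should be.
- **Guard:** I pinched it by its bar, raised it and released it. Its top edge measures about 0.183 m, from the bar ends (0.182 and 0.185 m). The pointer tip is also at about 0.183 m, so they agree to about 2 mm. A single rougher measurement at the far end of the top edge read 0.187 m, still inside the 7 mm tolerance.
- **Rest of the scene:** The plain and short lances look unmoved in the rack. The robot is clear, with contact force near zero.

One check differed from what I expected: the guard started about 22 mm above its lowest position. I therefore set the height by measurement and did not rely on the listed zero. No final check failed.

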